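# Lever a tight plaster mould open

## Robot

A 6-joint arm with a two-finger parallel gripper is mounted at the origin on the work surface. World frame = base frame: x ahead of the robot, y to its left, z up, the work surface at z = 0. Lengths are in m, angles in rad, forces in N, time in s.
With the tool pointing down it reaches from about 0.3 to 1 m from the base axis. Payload 5.1 kg.
Tool frame: the origin (TCP) lies between the finger pads; the fingertips stand 14 mm ahead of it and the grasp point (between the pads) lies 5 mm behind it; z points along the fingers, y is the line along which they close (so a half turn about z gives the same grasp; the last joint's range is limited). The gripper opens to 95 mm and grips with 3 to 60 N. Pads are 20 mm wide; open, the fingers measure 119 mm over their backs; the gripper's body (75 mm by 180 mm) begins 59 mm behind the grasp point.
Start: joints at [1.139, 0.124, 1.65, -0, 1.367, -0.083], TCP at [0.222, 0.611, 0.201] pointing down, gripper open.
Joint ranges: [-2.61, 2.61], [-1.02, 2.33], [0.03, 2.71], [-1.35, 4.49], [0.32, 2.68], [-2.91, 2.91]. Speed limits (rad/s): [2.57, 2.57, 3.14, 3.14, 3.14, 3.14].

## Interface

Orientations are given as [roll, pitch, yaw] about the fixed x, y, z axes, in that order (R = Rz(yaw) Ry(pitch) Rx(roll)).
In Python, from bench import * gives the robot as it stands.
- The arm moves only by the tool play_rows, never from a script. Its argument "plan" is a list of rows, each an object of numbers: "x", "y", "z": the shift along the world's x, y, z in cm; "wx", "wy", "wz": the turn, a rotation vector about the world's x, y, z in rad; "claw": the opening, from 0 (shut) to 1 (fully open). In form: [{"x": .., "y": .., "z": .., "wx": .., "wy": .., "wz": .., "claw": ..}, ...]. A call has 1 to 20 rows; each row shifts and turns the commanded pose from where the row before left it; what a row does not reach is not made up. A row lasts 1/10 s, in which the tool goes at most 50 mm and 8.59 degrees, less where a joint would pass 70% of its speed; a pose out of reach is approached as far as the arm can. A call is refused whole if a number of a shift passes 5 or a number of a turn 0.15, either way. A call with a gripper value outside its range is refused whole. The fingers move at their own pace and stop on an object; "newtons" is the grip in N (left out, the last holds). Time passes only in rows, so rows that do not move let the fingers close. It gives the time, the measured TCP pose, the force, the opening and the grip force at its end, in the units of the state.
- get_obs(): the state, without advancing time (a new reading comes with each control period).
- snapshot(name): name is "scene" or "side" or "wrist"; returns the picture (420x560x3 uint8, blue, green, red); there is no depth.
- camera_info(name): a dict with "fovy" (degrees; the focal length in pixels is half the picture's height over the tangent of half this angle, whatever the lens; pixels are square), "cx", "cy" (the principal point, pixels), "rvec" (rotation vector, rad) and "tvec" (3), from world to camera coordinates, as OpenCV has them; the wrist camera has in their place "hand_eye" (4x4, takes a point from camera to tool coordinates, whose origin is the TCP and whose axes are the flange's). Camera axes: x right, y down, z forward; pixel columns grow to the right and rows downward; lengths in m; the calibration is good to about 2 mm. The wrist camera is an equidistant fisheye: a pixel r from the principal point sees the ray r / f radians off the axis. A picture is of the moment at which its call begins: read the wrist's pose just before it. camera_info takes no time and is no camera call.
- finish_job(): hands the job in; it is judged then, once.
The state is a dict: "t": time; "qpos": joint angles; "joint_vel": joint speeds; "joint_efforts": joint torques, N m; "ee_pos": TCP position; "orientation": TCP orientation; "contact_force": force on the tool from outside, world axes, zero at the start; "torque": the same for the moment, N m; "width": finger opening in m; "gripper_force": force on a finger pad.
Only numpy, scipy, OpenCV 4.12 (cv2) and the standard library are available. Lean on these libraries where they do the work, as an engineer would, in place of code of your own. Each camera call takes 0.05 s, during which the arm holds its last target. There are 200 camera calls.

## Task

The top half of the plaster tile mould has stuck: lay the pry bar's blade over the steel fulcrum and into the notch under the top half, and lever it up by at least 8 mm; it stays up by itself. Then take the bar out and lay it flat on the bench, wooden scales upward, clear of the mould's board. Keep the robot itself off the top half, and leave everything else on the bench where it is.

Things in the scene. Friction and masses are not known exactly. Their poses are not given: they have to be found in the camera images.
- stand: Wooden board fixed to the bench, carrying the mould and the fulcrum. Origin: on the bench, under the centre of the mould. Its +x is the direction in which the bar enters the notch, z up. The board spans x -145 to +95, y -90 to +90 mm, 16 mm thick. The off-white plaster mould is 140 by 140 mm, its front face at x = -70 mm; its fixed bottom half ends 76 mm above the bench.
- notch (a point): Notch in the middle of the mould's front face: 70 mm wide, 25 mm deep, 22 mm high (54 to 76 mm above the bench), closed above by the top half's flat underside. This point: middle of the mouth at its upper edge, on the front face, 76 mm above the bench. Axes as the stand's.
- fulcrum: Level steel rod, 16 mm diameter, 80 mm long (along y), on a dark wooden block 34 by 90 by 34 mm, fixed on the board. Origin: underside of the block, 16 mm above the bench, 35 mm in front of the mould's face. The rod's top is 65 mm above the bench, 11 mm below the top half's underside: a level bar 6 mm thick on it enters the notch with 5 mm free above. Axes as the stand's.
- top_half (a joint): How far the top half is raised, in m: 0 shut, at most 0.020. It slides straight up on dowels and stays where it is left. Raising it takes 20 to 26 N, about 10 N pressed on the end of the bar's handle. From level, the handle's end must go down about 45 to 60 mm (5 mm of play included) to raise it 10 to 15 mm.
- top_half_centre (a point): Centre of the top face of the top half, a plaster block 140 by 140 by 40 mm; 116 mm above the bench when shut.
- bar_handle (a point): Pry bar: flat steel bar 200 by 22 by 6 mm, loose, 0.2 kg, lying flat; dark wooden scales on top of its rear 100 mm make the handle 24 wide, 20 mm thick (undersides flush). This point: in the handle, 10 mm above the underside, 65 mm from the handle's end, 135 mm from the blade's tip, about 25 mm behind the centre of mass. x along the bar to the tip, z up out of the scales.
- bar_tip (a point): Middle of the front end of the pry bar's blade, half-way up its 6 mm thickness. Axes as the bar's. Let go with the blade over the fulcrum and the tip in the notch, the bar's handle sinks a little until the tip bears up against the top half, and it stays so.
- batten: Bystander: plain pale wooden batten 160 by 36 by 22 mm, loose, lying beside the bar. Origin: centre of its underside, x along it.
- mallet: Bystander: wooden mallet, 230 mm long, head 60 by 100 by 60 mm, loose. Origin: under the centre of its head, x along the handle, away from it.
- tile: Bystander: plaster tile 110 by 110 by 22 mm with a low raised pattern, loose, lying flat. Origin: centre of its underside.
- roundel: Bystander: grey clay-coloured disc, 100 mm diameter, 22 mm high, loose. Origin: centre of its underside.
- bowl: Bystander: white bowl, 130 mm diameter, 60 mm high, loose. Origin: centre of its underside.
- jar: Bystander: glass jar with a steel cap, 70 mm diameter, 110 mm high, loose. Origin: centre of its underside.
Not all that is in view belongs to the job. Of the things like the part that bears bar_handle, leave any that is purple or turquoise; of the rest the larger one is meant.

How it is judged:
By the outcome, as a careful person would: the job done as asked, in the order asked, and still so for the second after the job is handed in, with the robot touching nothing.
It also fails if it takes over 72 s, if anything falls off the work surface, if the arm or the gripper's body presses on something with over 40 N, if the wrist force passes 120 N, or if a joint passes its speed limit or range.

## Working session

There is one attempt and no reset: what is moved stays moved. The work goes in short steps, Python scripts to look and compute and a tool call to move; the robot and the scene stay as the last step left them, time stands still between calls to the robot, and variables do not carry over. Pictures are saved under pics/ and viewed, at most 10 in all, crops included, and the job is handed in when it is done.

Besides the shell and the picture viewer there is one more tool, called as name(argument=value, ...) on one line, values as JSON. play_rows: Moves the arm, as the interface text tells. Its arguments: {"type":"object","properties":{"plan":{"type":"array"},"newtons":{"type":"number"}},"required":["plan"]}

```bash
mkdir -p pics; python3 - <<'E'
from bench import *
import cv2
for n in ("scene","side"):
    cv2.imwrite(f"pics/{n}0.png",snapshot(n)); print(n,camera_info(n))
print(camera_info("wrist")); o=get_obs(); print(o)
E
```

```text
scene {'fovy': 49.95738897939166, 'cx': 276.7063978415339, 'cy': 210.36576869072877, 'rvec': array([ 1.0936912 ,  2.22820076, -1.1633429 ]), 'tvec': array([ 0.34113465, -0.17590379,  2.00684791])}
side {'fovy': 44.444853408405564, 'cx': 285.1012759494831, 'cy': 209.5369066347532, 'rvec': array([ 2.38399765, -0.30260513,  0.12031774]), 'tvec': array([-0.53195985,  0.1657354 ,  1.6173712 ])}
{'fovy': 65.70646984690485, 'cx': 275.0445939316531, 'cy': 210.85860076483442, 'hand_eye': array([[ 5.74138293e-04, -9.67737129e-01, -2.51961346e-01,
         7.01805356e-02],
       [ 9.99999834e-01,  5.44943572e-04,  1.85647802e-04,
        -1.12770604e-03],
       [-4.23535555e-05, -2.51961411e-01,  9.67737281e-01,
        -1.82925286e-01],
       [ 0.00000000e+00,  0.00000000e+00,  0.00000000e+00,
         1.00000000e+00]])}
{'t': 0.1, 'qpos': array([ 1.13940119e+00,  1.24435092e-01,  1.65151809e+00, -5.74945210e-06,
        1.36749890e+00, -8.25870649e-02]), 'joint_vel': array([ 8.84828933e-04, -6.17529192e-04, -4.19923018e-03,  6.97338623e-05,
       -2.43250054e-03, -9.02814889e-04]), 'joint_efforts': array([ 1.73816825e-04, -4.18882620e+01, -3.61096644e+01,  7.76463677e-02,
        4.61885124e-02, -6.99776365e-05]), 'ee_pos': array([0.22192548, 0.61030414, 0.19992454]), 'orientation': array([-3.13973910e+00, -1.47780403e-04,  2.79278561e+00]), 'contact_force': array([-0.09833114, -0.74154124,  0.45644993]), 'torque': array([-0.05503536, -0.00404735, -0.00951509]), 'gripper_force': 0.0, 'width': 0.09534673853182708}
```

View pics/scene0.png

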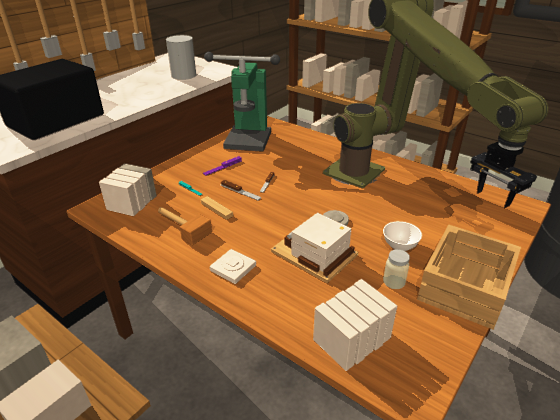

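View pics/side0.png

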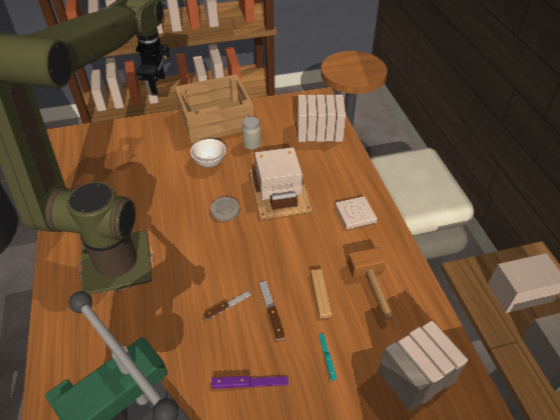

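The side view shows the mould at about (278,175), with the fulcrum in front of it at (285,200). The target bar (large, brown) runs from its handle end at (281,337) to its tip at (265,284). The smaller brown one is at (228,305), and the purple and turquoise ones are distractors.

```bash
cat > h.py <<'E'
from bench import *
import cv2, numpy as np
from scipy.spatial.transform import Rotation as Ro
def cam(n):
    c=camera_info(n); f=210/np.tan(np.radians(c["fovy"])/2)
    return c,f
def ray(n,u,v,obs=None):
    c,f=cam(n); a=np.array([u-c["cx"],v-c["cy"]])/f
    if n=="wrist":
        r=np.hypot(*a)+1e-12; d=np.r_[a/r*np.sin(r),np.cos(r)]
        H=c["hand_eye"]; R=Ro.from_euler("xyz",obs["orientation"]).as_matrix()
        return R@H[:3,3]+obs["ee_pos"], R@H[:3,:3]@d
    R=cv2.Rodrigues(c["rvec"])[0]
    return -R.T@c["tvec"], R.T@np.r_[a,1]
def onz(n,u,v,z,obs=None):
    o,d=ray(n,u,v,obs); return o+d*(z-o[2])/d[2]
def proj(n,p,obs=None):
    c,f=cam(n)
    if n=="wrist":
        R=Ro.from_euler("xyz",obs["orientation"]).as_matrix(); H=c["hand_eye"]
        q=H[:3,:3].T@(R.T@(np.asarray(p)-obs["ee_pos"])-H[:3,3])
        t=np.arctan2(np.hypot(q[0],q[1]),q[2]); return np.array([c["cx"],c["cy"]])+f*t*q[:2]/np.hypot(q[0],q[1])
    R=cv2.Rodrigues(c["rvec"])[0]; q=R@p+c["tvec"]; return np.array([c["cx"],c["cy"]])+f*q[:2]/q[2]
E
python3 - <<'E'
from h import *
np.set_printoptions(precision=3,suppress=True)
for l,n,u,v,z in [("tip","side",265,284,.003),("end","side",281,337,.015),("tip","scene",222,183,.003),("end","scene",258,197,.015),("boardFL","side",259,215,.016),("boardFR","side",310,212,.016),
 ("small","side",207,315,.01),("smallT","side",250,294,.01),("batten","side",315,272,.02),("batten","side",324,314,.02),("tealt","side",322,335,.01),("topFL","side",262,196,.116),("topFR","side",301,191,.116)]:
    print(l,n,onz(n,u,v,z))
a=cv2.imread("pics/side0.png"); 
x=cv2.resize(a[130:350,195:345],None,fx=4,fy=4,interpolation=cv2.INTER_CUBIC)
cv2.imwrite("pics/s_crop.png",np.hstack([x[:400],x[480:880]])[:,:][:, :1200][:, :] if 0 else cv2.resize(a[140:345,200:340],None,fx=2.9,fy=2.9,interpolation=cv2.INTER_CUBIC))
E
```

```text
tip side [ 0.435 -0.199  0.003]
end side [ 0.437 -0.39   0.015]
tip scene [ 0.432 -0.392  0.003]
end scene [ 0.436 -0.187  0.015]
boardFL side [0.476 0.069 0.016]
boardFR side [0.647 0.039 0.016]
small side [ 0.249 -0.266  0.01 ]
smallT side [ 0.383 -0.227  0.01 ]
batten side [ 0.591 -0.206  0.02 ]
batten side [ 0.573 -0.352  0.02 ]
tealt side [ 0.55 -0.41  0.01]
topFL side [0.488 0.058 0.116]
topFR side [0.615 0.049 0.116]
```

View pics/s_crop.png

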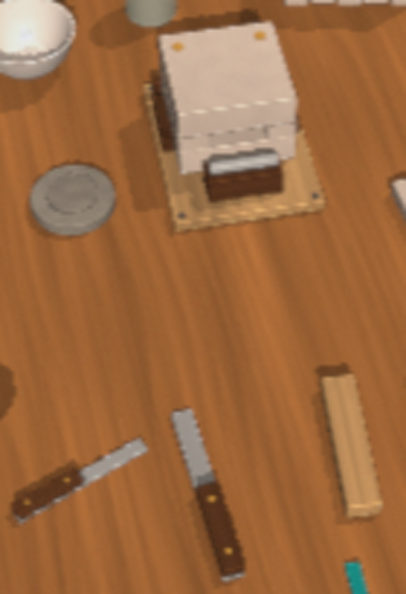

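play_rows(plan=[{"x": 1.5,"y": -4.6,"wz": -0.061},{"x": 1.5,"y": -4.6,"wz": -0.061},{"x": 1.5,"y": -4.6,"wz": -0.061},{"x": 1.5,"y": -4.6,"wz": -0.061},{"x": 1.2,"y": -4.7,"wz": -0.061},{"x": 1.2,"y": -4.7,"wz": -0.061},{"x": 1.2,"y": -4.7,"wz": -0.061},{"x": 1.2,"y": -4.7,"wz": -0.061},{"x": 1.0,"y": -4.7,"wz": -0.061},{"x": 1.0,"y": -4.7,"wz": -0.061},{"x": 1.0,"y": -4.7,"wz": -0.061},{"x": 1.0,"y": -4.7,"wz": -0.061},{"x": 1.0,"y": -4.7,"wz": -0.061},{"x": 1.0,"y": -4.7,"wz": -0.061},{"x": 1.0,"y": -4.7,"wz": -0.061},{"x": 1.0,"y": -4.7,"wz": -0.061},{"x": 0.8,"y": -4.7,"wz": -0.061},{"x": 0.5,"y": -4.7,"wz": -0.061},{"x": 0.3,"y": -4.7,"wz": -0.061},{"y": -3.0,"wz": -0.061}])

```text
schema error: expected keys x, y, z, wx, wy, wz, claw
```

```bash
python3 - <<'E'
from h import *
np.set_printoptions(precision=3,suppress=True)
for l,u,v,z in [("boardFL",261,219,.016),("boardFR",311.4,211.7,.016),("topFL",258.6,183,.116),("topFR",301,173.4,.116),("rodL",271.4,196.9,.060),("rodR",296.2,193.4,.06)]: print(l,onz("side",u,v,z))
snapshot("wrist")
o=get_obs(); cv2.imwrite("pics/w1.png",snapshot("wrist")); print(o["t"],o["ee_pos"],o["orientation"],o["qpos"]); np.save("o1.npy",o,allow_pickle=True)
E
```

```text
boardFL [0.479 0.05  0.016]
boardFR [0.652 0.039 0.016]
topFL [0.49  0.119 0.116]
topFR [0.638 0.128 0.116]
rodL [0.527 0.099 0.06 ]
rodR [0.613 0.094 0.06 ]
0.15 [0.222 0.61  0.2  ] [-3.14  -0.     2.793] [ 1.139  0.124  1.651 -0.     1.368 -0.083]
```

View pics/w1.png

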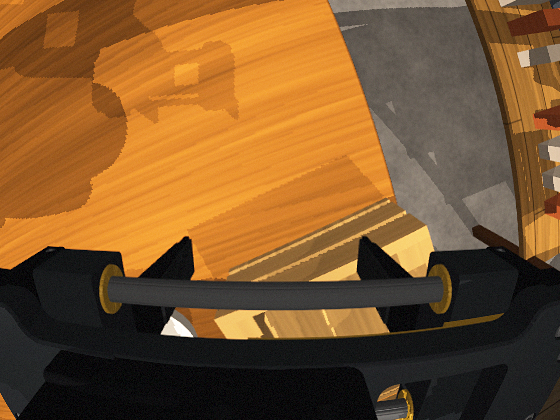

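The move was refused because every key is required, so the picture only shows the start area with the crate below the fingers. I'll send it again with all the keys and a small rise first.

play_rows(plan=[{"x": 0,"y": 0,"z": 3,"wx": 0,"wy": 0,"wz": 0,"claw": 1},{"x": 1.5,"y": -4.6,"z": 1,"wx": 0,"wy": 0,"wz": -0.064,"claw": 1},{"x": 1.5,"y": -4.6,"z": 0,"wx": 0,"wy": 0,"wz": -0.064,"claw": 1},{"x": 1.5,"y": -4.6,"z": 0,"wx": 0,"wy": 0,"wz": -0.064,"claw": 1},{"x": 1.5,"y": -4.6,"z": 0,"wx": 0,"wy": 0,"wz": -0.064,"claw": 1},{"x": 1.2,"y": -4.8,"z": 0,"wx": 0,"wy": 0,"wz": -0.064,"claw": 1},{"x": 1.2,"y": -4.8,"z": 0,"wx": 0,"wy": 0,"wz": -0.064,"claw": 1},{"x": 1.2,"y": -4.8,"z": 0,"wx": 0,"wy": 0,"wz": -0.064,"claw": 1},{"x": 1.2,"y": -4.8,"z": 0,"wx": 0,"wy": 0,"wz": -0.064,"claw": 1},{"x": 1.2,"y": -4.8,"z": 0,"wx": 0,"wy": 0,"wz": -0.064,"claw": 1},{"x": 1.2,"y": -4.8,"z": 0,"wx": 0,"wy": 0,"wz": -0.064,"claw": 1},{"x": 1.2,"y": -4.8,"z": 0,"wx": 0,"wy": 0,"wz": -0.064,"claw": 1},{"x": 1.2,"y": -4.8,"z": 0,"wx": 0,"wy": 0,"wz": -0.064,"claw": 1},{"x": 1,"y": -4.8,"z": 0,"wx": 0,"wy": 0,"wz": -0.064,"claw": 1},{"x": 1,"y": -4.8,"z": 0,"wx": 0,"wy": 0,"wz": -0.064,"claw": 1},{"x": 1,"y": -4.8,"z": 0,"wx": 0,"wy": 0,"wz": -0.064,"claw": 1},{"x": 1,"y": -4.8,"z": 0,"wx": 0,"wy": 0,"wz": -0.064,"claw": 1},{"x": 0.8,"y": -4.8,"z": 0,"wx": 0,"wy": 0,"wz": -0.064,"claw": 1},{"x": 0,"y": -4.8,"z": 0,"wx": 0,"wy": 0,"wz": -0.064,"claw": 1},{"x": 0,"y": -4.5,"z": -2,"wx": 0,"wy": 0,"wz": -0.06,"claw": 1}])

```text
t: 2.2
ee_pos: [0.4273, -0.2936, 0.2239]
orientation: [3.137, 0.004, 1.578]
contact_force: [1.2, -0.1, 0.9]
width: 0.0953
gripper_force: 0.0
```

```bash
python3 - <<'E'
from h import *
np.set_printoptions(precision=3,suppress=True)
snapshot("wrist")
o=get_obs(); cv2.imwrite("pics/w2.png",snapshot("wrist")); print(o["t"],o["ee_pos"],o["orientation"],o["qpos"]); np.save("o2.npy",o,allow_pickle=True)
E
```

```text
2.25 [ 0.425 -0.297  0.218] [-3.139  0.003  1.572] [-0.712 -0.181  1.92  -0.004  1.403 -0.713]
```

View pics/w2.png

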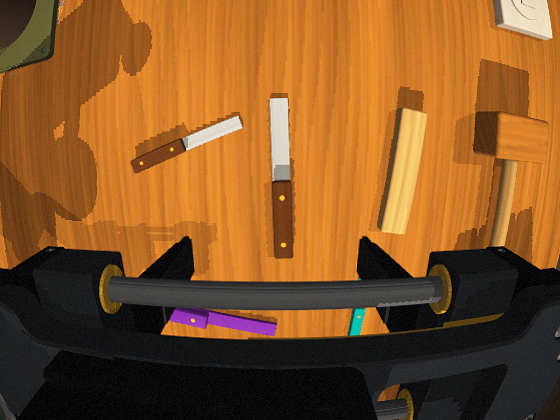

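The wrist view shows the bar's blade tip at about (279,97), the end of the blade at (282,180), and the handle end at (284,257). The fingers can straddle it freely.

```bash
python3 - <<'E'
from h import *
np.set_printoptions(precision=4,suppress=True)
o=np.load("o2.npy",allow_pickle=True).item()
t=onz("wrist",279.3,97.5,.006,o); e=onz("wrist",284,257.5,.02,o); print(t,e,np.linalg.norm((t-e)[:2]))
d=(t-e)[:2]/np.linalg.norm((t-e)[:2]); print("yaw",np.arctan2(d[1],d[0]),"handle",e[:2]+.065*d,t[:2]-.135*d)
print(get_obs()["ee_pos"],get_obs()["orientation"])
E
```

```text
[ 0.4289 -0.1913  0.006 ] [ 0.4356 -0.3886  0.02  ] 0.1974446965045127
yaw 1.6046650026541496 handle [ 0.4334 -0.3236] [ 0.4335 -0.3262]
[ 0.4243 -0.2934  0.2177] [-3.137  -0.0024  1.5746]
```

play_rows(plan=[{"x": 0.4,"y": -1.6,"z": -4,"wx": 0,"wy": 0,"wz": 0.03,"claw": 1},{"x": 0.4,"y": -1.5,"z": -4,"wx": 0,"wy": 0,"wz": 0,"claw": 1},{"x": 0,"y": 0,"z": -4,"wx": 0,"wy": 0,"wz": 0,"claw": 0.6},{"x": 0,"y": 0,"z": -4,"wx": 0,"wy": 0,"wz": 0,"claw": 0.6},{"x": 0,"y": 0,"z": -2,"wx": 0,"wy": 0,"wz": 0,"claw": 0.6},{"x": 0,"y": 0,"z": 0,"wx": 0,"wy": 0,"wz": 0,"claw": 0.6},{"x": 0,"y": 0,"z": 0,"wx": 0,"wy": 0,"wz": 0,"claw": 0.6}])

```text
t: 3.0
ee_pos: [0.4345, -0.3209, 0.0417]
orientation: [3.141, 0.0, 1.611]
contact_force: [0.9, 0.1, 0.6]
width: 0.0608
gripper_force: 0.0
```

```bash
python3 - <<'E'
from h import *
np.set_printoptions(precision=4,suppress=True)
L=[]
for i in range(4):
    o=get_obs(); im=snapshot("wrist"); L.append(np.r_[o["ee_pos"],o["orientation"]])
print(np.array(L)); cv2.imwrite("pics/w3.png",im)
E
```

```text
[[ 0.4345 -0.3209  0.0417  3.1413  0.0001  1.6114]
 [ 0.4353 -0.3216  0.0428  3.1397  0.0018  1.6114]
 [ 0.4356 -0.322   0.0434  3.1388  0.0026  1.6112]
 [ 0.4356 -0.3221  0.0435  3.1386  0.0028  1.6112]]
```

View pics/w3.png

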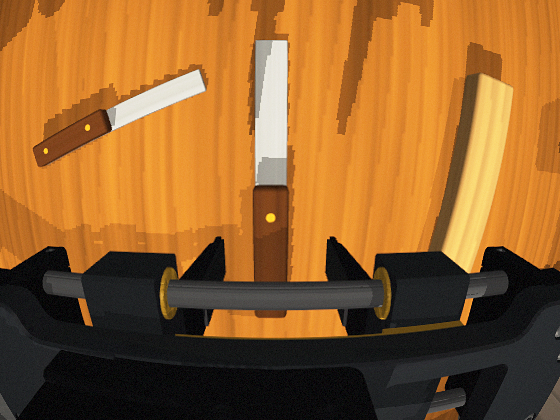

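The fingers straddle the handle, with the blade running straight up the image from (272,185) to (272,40). Next I'll lower the last bit and close.

play_rows(newtons=45, plan=[{"x": 0,"y": -0.2,"z": -2.3,"wx": 0,"wy": 0,"wz": 0,"claw": 0.6},{"x": 0,"y": 0,"z": 0,"wx": 0,"wy": 0,"wz": 0,"claw": 0.5},{"x": 0,"y": 0,"z": 0,"wx": 0,"wy": 0,"wz": 0,"claw": 0},{"x": 0,"y": 0,"z": 0,"wx": 0,"wy": 0,"wz": 0,"claw": 0},{"x": 0,"y": 0,"z": 0,"wx": 0,"wy": 0,"wz": 0,"claw": 0},{"x": 0,"y": 0,"z": 0,"wx": 0,"wy": 0,"wz": 0,"claw": 0},{"x": 0,"y": 0,"z": 0,"wx": 0,"wy": 0,"wz": 0,"claw": 0}])

```text
t: 3.9
ee_pos: [0.4344, -0.3233, 0.0185]
orientation: [3.141, 0.0, 1.611]
contact_force: [-1.1, 0.2, -1.3]
width: 0.0145
gripper_force: 0.0
```

```bash
python3 - <<'E'
from h import *
np.set_printoptions(precision=4,suppress=True)
L=[]
for i in range(4):
    o=get_obs(); im=snapshot("wrist"); L.append(np.r_[o["ee_pos"],o["orientation"]])
print(np.array(L),o["width"],o["gripper_force"],o["contact_force"])
E
```

```text
[[ 0.4344 -0.3233  0.0185  3.1411  0.0004  1.6108]
 [ 0.4343 -0.3233  0.0183  3.1413  0.0003  1.6108]
 [ 0.4342 -0.3232  0.0182  3.1414  0.0001  1.6108]
 [ 0.4342 -0.3232  0.0182  3.1415  0.0001  1.6108]] 0.0033322755568573666 0.0 [0.5071 0.5824 0.7585]
```

```bash
python3 - <<'E'
from h import *
im=snapshot("wrist");o=get_obs();print(o["width"],o["gripper_force"],o["ee_pos"],o["qpos"])
s=snapshot("side")[240:400,190:350]
cv2.imwrite("pics/w4.png",np.hstack([cv2.resize(im,(440,330)),cv2.resize(s,(330,330),interpolation=cv2.INTER_CUBIC)]))
E
```

```text
0.0007834776355048741 0.0 [ 0.43413759 -0.32313338  0.01803374] [-7.39039749e-01  7.47235101e-02  2.03399959e+00 -2.74968438e-05
  1.03296609e+00 -7.79033312e-01]
```

View pics/w4.png

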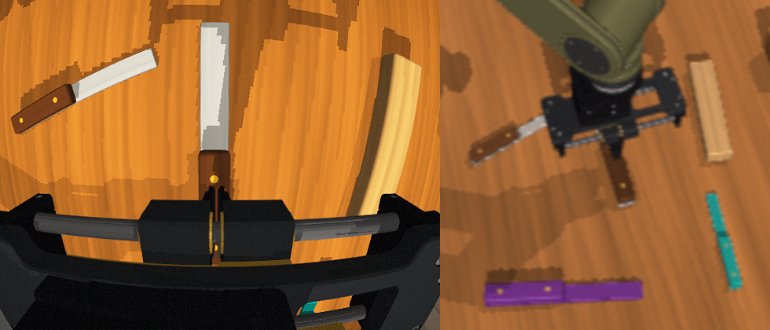

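The picture shows the fingers shut on top of the handle at about (214,190), not around it. The true height is therefore above the reported one, so I'll estimate the offset from the bar's known size.

```bash
python3 - <<'E'
from h import *
np.set_printoptions(precision=4,suppress=True)
from scipy.spatial.transform import Rotation as Ro
def test(ee,ori,tip,joint,end=None):
    for dz in (0,.01,.02,.03):
        o=dict(ee_pos=np.array(ee)+[0,0,dz],orientation=np.array(ori))
        t=onz("wrist",*tip,.006,o); j=onz("wrist",*joint,.02,o)
        print(dz,"blade(100)",np.linalg.norm((t-j)[:2])*1e3, t,j, *( [np.linalg.norm((t-onz("wrist",*end,.02,o))[:2])] if end else []))
test([.425,-.297,.218],[-3.139,.003,1.572],(279.3,97.5),(282.5,181),(284,257.5))
test([.4353,-.3218,.0430],[3.1395,.0015,1.6113],(271.5,40),(271,186))
test([.4342,-.3232,.0182],[3.1414,.0001,1.6108],(214.5*1.2727,23*1.2727),(213.5*1.2727,152*1.2727))
o=dict(ee_pos=np.array([.4342,-.3232,.0182]),orientation=np.array([3.1414,.0001,1.6108]))
R=Ro.from_euler("xyz",o["orientation"]).as_matrix()
for z in (-.005,0,.014): print("tip px in w4",z,proj("wrist",o["ee_pos"]+R@[0.0,0,z],o)/1.2727)
for n in("side","scene"): print(n,proj(n,o["ee_pos"]-[0,0,.014]))
E
```

```text
0 blade(100) 99.78039527190703 [ 0.4293 -0.1911  0.006 ] [ 0.4333 -0.2908  0.02  ] 0.1975723683465178
0.01 blade(100) 102.36801783593431 [ 0.4294 -0.1902  0.006 ] [ 0.4335 -0.2925  0.02  ] 0.20272858812175334
0.02 blade(100) 104.95564061816977 [ 0.4295 -0.1893  0.006 ] [ 0.4337 -0.2941  0.02  ] 0.2078848079980686
0.03 blade(100) 107.54326360286231 [ 0.4296 -0.1884  0.006 ] [ 0.4339 -0.2958  0.02  ] 0.21304102796812424
0 blade(100) 98.04640105830924 [ 0.4277 -0.1916  0.006 ] [ 0.4315 -0.2896  0.02  ]
0.01 blade(100) 102.62262231287306 [ 0.4275 -0.1889  0.006 ] [ 0.4315 -0.2914  0.02  ]
0.02 blade(100) 107.19884397578177 [ 0.4273 -0.1861  0.006 ] [ 0.4314 -0.2933  0.02  ]
0.03 blade(100) 111.77506599688071 [ 0.4271 -0.1834  0.006 ] [ 0.4314 -0.2951  0.02  ]
0 blade(100) 98.07663550070028 [ 0.4278 -0.1928  0.006 ] [ 0.4311 -0.2908  0.02  ]
0.01 blade(100) 103.24980177024636 [ 0.4276 -0.1896  0.006 ] [ 0.4311 -0.2928  0.02  ]
0.02 blade(100) 108.42296843904761 [ 0.4274 -0.1865  0.006 ] [ 0.431  -0.2949  0.02  ]
0.03 blade(100) 113.59613545255768 [ 0.4272 -0.1834  0.006 ] [ 0.431  -0.2969  0.02  ]
tip px in w4 -0.005 [215.989  195.6882]
tip px in w4 0 [215.9955 193.3122]
tip px in w4 0.014 [216.0123 187.2263]
side [274.4445 318.8073]
scene [233.5743 188.1262]
```

```bash
python3 - <<'E'
from h import *
np.set_printoptions(precision=1,suppress=True)
o=get_obs();print(o["width"],o["gripper_force"],o["contact_force"])
o0=dict(ee_pos=np.zeros(3),orientation=np.zeros(3))
for w in (.0477,.0304):
  for z in (-.02,-.01,0,.014): print(w,z,[proj("wrist",np.array([x,s*w,z]),o0) for x in(0,) for s in (-1,1)])
s=snapshot("side")[270:350,230:330]
w=cv2.imread("pics/w3.png")[220:340,190:350]; w4=snapshot("wrist")[170:330,200:340]
cv2.imwrite("pics/z5.png",np.hstack([cv2.resize(s,(440,352),interpolation=cv2.INTER_CUBIC),cv2.resize(w4,(308,352),interpolation=cv2.INTER_CUBIC)]))
E
```

```text
0.00089683283412992 0.0 [-0.3  0.1 -0.4]
0.0477 -0.02 [array([189. , 257.9]), array([360.7, 258. ])]
0.0477 -0.01 [array([193.2, 251.3]), array([356.6, 251.4])]
0.0477 0 [array([197. , 245.3]), array([352.8, 245.4])]
0.0477 0.014 [array([201.8, 237.8]), array([348. , 237.9])]
0.0304 -0.02 [array([219.4, 258.6]), array([330.3, 258.7])]
0.0304 -0.01 [array([222.2, 251.8]), array([327.6, 251.9])]
0.0304 0 [array([224.7, 245.7]), array([325.1, 245.8])]
0.0304 0.014 [array([227.9, 238.1]), array([322. , 238.1])]
```

View pics/z5.png

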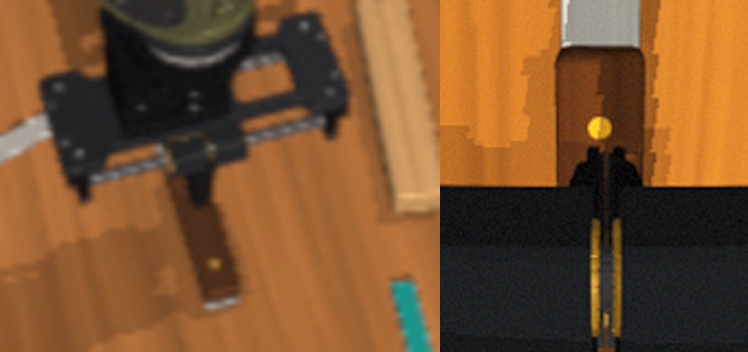

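The tip in the side view at about (275,315) sits some 15 mm higher than the calibration predicts, and the fingers closed freely over a 20 mm handle. So the real tips are about 16 mm or more above nominal. I'll open and feel my way down.

play_rows(plan=[{"x": 0,"y": 0,"z": 0,"wx": 0,"wy": 0,"wz": 0,"claw": 0.5},{"x": 0,"y": 0,"z": 0,"wx": 0,"wy": 0,"wz": 0,"claw": 0.5},{"x": 0,"y": 0,"z": 0,"wx": 0,"wy": 0,"wz": 0,"claw": 0.5},{"x": 0,"y": 0,"z": 0,"wx": 0,"wy": 0,"wz": 0,"claw": 0.5},{"x": 0,"y": 0,"z": 0,"wx": 0,"wy": 0,"wz": 0,"claw": 0.5},{"x": 0,"y": 0,"z": -0.4,"wx": 0,"wy": 0,"wz": 0,"claw": 0.5},{"x": 0,"y": 0,"z": 0,"wx": 0,"wy": 0,"wz": 0,"claw": 0.5}])

```text
t: 5.0
ee_pos: [0.4338, -0.3228, 0.0134]
orientation: [-3.141, -0.001, 1.611]
contact_force: [0.3, 0.1, 0.8]
width: 0.0465
gripper_force: 0.0
```

play_rows(plan=[{"x": 0,"y": 0,"z": -0.4,"wx": 0,"wy": 0,"wz": 0,"claw": 0.5},{"x": 0,"y": 0,"z": 0,"wx": 0,"wy": 0,"wz": 0,"claw": 0.5}])

```text
t: 5.2
ee_pos: [0.4338, -0.3228, 0.0093]
orientation: [-3.141, -0.001, 1.611]
contact_force: [0.8, 0.6, -0.1]
width: 0.0476
gripper_force: 0.0
```

play_rows(plan=[{"x": 0,"y": 0,"z": -0.4,"wx": 0,"wy": 0,"wz": 0,"claw": 0.5},{"x": 0,"y": 0,"z": 0,"wx": 0,"wy": 0,"wz": 0,"claw": 0.5}])

```text
t: 5.4
ee_pos: [0.4338, -0.3229, 0.0054]
orientation: [-3.141, -0.001, 1.611]
contact_force: [0.1, -0.3, -0.5]
width: 0.0471
gripper_force: 0.0
```

play_rows(plan=[{"x": 0,"y": 0,"z": -0.3,"wx": 0,"wy": 0,"wz": 0,"claw": 0.5},{"x": 0,"y": 0,"z": 0,"wx": 0,"wy": 0,"wz": 0,"claw": 0.5}])

```text
t: 5.6
ee_pos: [0.4339, -0.323, 0.0026]
orientation: [-3.141, -0.001, 1.611]
contact_force: [1.0, -0.8, 0.9]
width: 0.0477
gripper_force: 0.0
```

play_rows(plan=[{"x": 0,"y": 0,"z": -0.2,"wx": 0,"wy": 0,"wz": 0,"claw": 0.5},{"x": 0,"y": 0,"z": 0,"wx": 0,"wy": 0,"wz": 0,"claw": 0.5}])

```text
t: 5.8
ee_pos: [0.4341, -0.3231, 0.0008]
orientation: [-3.141, -0.0, 1.611]
contact_force: [-0.4, 0.3, -0.4]
width: 0.0475
gripper_force: 0.0
```

play_rows(plan=[{"x": 0,"y": 0,"z": -0.2,"wx": 0,"wy": 0,"wz": 0,"claw": 0.5},{"x": 0,"y": 0,"z": 0,"wx": 0,"wy": 0,"wz": 0,"claw": 0.5}])

```text
t: 6.0
ee_pos: [0.434, -0.323, -0.0012]
orientation: [-3.141, -0.0, 1.611]
contact_force: [-0.2, -0.0, -0.3]
width: 0.0476
gripper_force: 0.0
```

play_rows(newtons=45, plan=[{"x": 0,"y": 0,"z": 0,"wx": 0,"wy": 0,"wz": 0,"claw": 0},{"x": 0,"y": 0,"z": 0,"wx": 0,"wy": 0,"wz": 0,"claw": 0},{"x": 0,"y": 0,"z": 0,"wx": 0,"wy": 0,"wz": 0,"claw": 0},{"x": 0,"y": 0,"z": 0,"wx": 0,"wy": 0,"wz": 0,"claw": 0},{"x": 0,"y": 0,"z": 0,"wx": 0,"wy": 0,"wz": 0,"claw": 0}])

```text
t: 6.5
ee_pos: [0.434, -0.3232, -0.0009]
orientation: [-3.141, 0.0, 1.611]
contact_force: [-0.8, -1.1, 1.8]
width: 0.0237
gripper_force: 45.0
```

The grip holds at 24 mm and 45 N. Since the bar was flat on the bench at reported z ≈ -0.001, the height of its underside is the reported z plus 1 mm. Next I'll lift it and look at the stand from close by.

play_rows(plan=[{"x": 0,"y": 0,"z": 2,"wx": 0,"wy": 0,"wz": 0,"claw": 0},{"x": 0,"y": 0,"z": 4,"wx": 0,"wy": 0,"wz": 0,"claw": 0},{"x": 0,"y": 0,"z": 4,"wx": 0,"wy": 0,"wz": 0,"claw": 0},{"x": 1,"y": 2,"z": 3,"wx": 0,"wy": 0,"wz": -0.01,"claw": 0},{"x": 1.5,"y": 3,"z": 3,"wx": 0,"wy": 0,"wz": -0.01,"claw": 0},{"x": 1.5,"y": 3.5,"z": 0,"wx": 0,"wy": 0,"wz": -0.015,"claw": 0},{"x": 1.5,"y": 3.5,"z": 0,"wx": 0,"wy": 0,"wz": -0.015,"claw": 0},{"x": 1.5,"y": 3.5,"z": 0,"wx": 0,"wy": 0,"wz": -0.015,"claw": 0},{"x": 1.5,"y": 3.5,"z": 0,"wx": 0,"wy": 0,"wz": -0.015,"claw": 0},{"x": 1.5,"y": 3.5,"z": 0,"wx": 0,"wy": 0,"wz": -0.015,"claw": 0},{"x": 1.5,"y": 3.5,"z": 0,"wx": 0,"wy": 0,"wz": 0,"claw": 0},{"x": 1,"y": 2,"z": 0,"wx": 0,"wy": 0,"wz": 0,"claw": 0},{"x": 0,"y": 1,"z": 0,"wx": 0,"wy": 0,"wz": 0,"claw": 0},{"x": 0,"y": 0,"z": 0,"wx": 0,"wy": 0,"wz": 0,"claw": 0},{"x": 0,"y": 0,"z": 0,"wx": 0,"wy": 0,"wz": 0,"claw": 0}])

```text
t: 8.0
ee_pos: [0.5586, -0.0337, 0.1586]
orientation: [-3.141, 0.0, 1.516]
contact_force: [0.6, -0.7, -2.2]
width: 0.0237
gripper_force: 45.0
```

```bash
python3 - <<'E'
from h import *
np.set_printoptions(precision=4,suppress=True)
snapshot("wrist")
o=get_obs(); im=snapshot("wrist"); print(o["ee_pos"],o["orientation"],o["width"],o["gripper_force"],o["contact_force"]); np.save("o6.npy",o,allow_pickle=True)
cv2.imwrite("pics/w6raw.png",im); cv2.imwrite("pics/s6raw.png",snapshot("side")); cv2.imwrite("pics/c6raw.png",snapshot("scene"))
cv2.imwrite("pics/w6.png",cv2.resize(im[0:330],None,fx=1.42,fy=1.42,interpolation=cv2.INTER_CUBIC))
E
```

```text
[ 0.5586 -0.034   0.1588] [-3.1411  0.0004  1.5149] 0.023302350366462873 44.99676704406738 [-0.634  -0.6096 -2.3249]
```

View pics/w6.png

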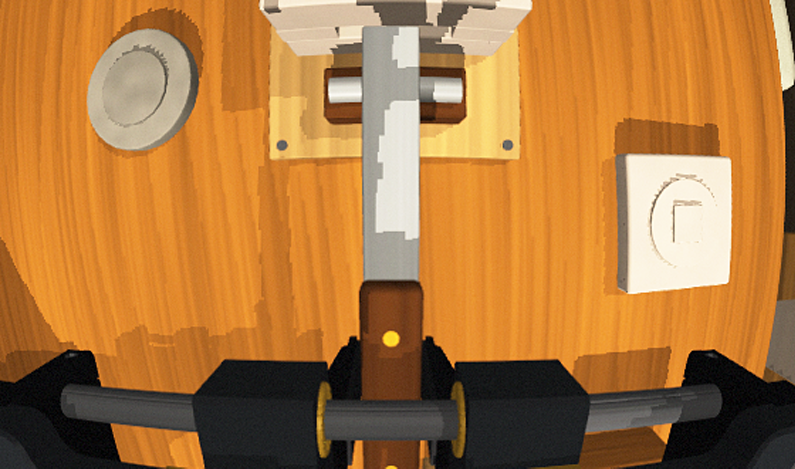

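The blade is held straight, tip at about (390,27), pointing at the rod, whose ends are at (329,90) and (463,90). The board's front corners are at (270,158) and (520,160), and the mould's front top edge runs from (262,12) to (531,12).

```bash
python3 - <<'E'
from h import *
np.set_printoptions(precision=4,suppress=True)
o=np.load("o6.npy",allow_pickle=True).item()
for dz in (0,.01,.02):
    q=dict(o); q["ee_pos"]=o["ee_pos"]+[0,0,dz]
    P=lambda u,v,z: onz("wrist",u/1.42,v/1.42,z,q)[:2]
    def seg(n,a,b,z,L):
        A,B=P(*a,z),P(*b,z); d=B-A; print(dz,n,"mid",(A+B)/2,"len %.4f/%g ang %.4f"%(np.linalg.norm(d),L,np.arctan2(d[1],d[0])))
    seg("board",(270,158),(520,160),.016,.18)
    seg("rod",(329,90),(463,90),.059,.08)
    seg("top",(262,12),(531,12),.116,.14)
    u=o["ee_pos"][2]+.001+.006  # blade top
    seg("bladewidth tip",(363,27),(418,27),u,.022)
    seg("bladeaxis",(391,282),(390,27),u,.1)
# side camera check
for n,u,v,z in [("side",0,0,0)]: pass
E
```

```text
0 board mid [0.5669 0.0535] len 0.1781/0.18 ang -0.0615
0 rod mid [0.5691 0.0928] len 0.0814/0.08 ang -0.0519
0 top mid [0.5709 0.1263] len 0.1359/0.14 ang -0.0499
0 bladewidth tip mid [0.5661 0.0966] len 0.0209/0.022 ang -0.0558
0 bladeaxis mid [0.5633 0.0465] len 0.1001/0.1 ang 1.5193
0.01 board mid [0.567  0.0541] len 0.1835/0.18 ang -0.0615
0.01 rod mid [0.5693 0.0948] len 0.0843/0.08 ang -0.0519
0.01 top mid [0.5712 0.1303] len 0.1419/0.14 ang -0.0499
0.01 bladewidth tip mid [0.5663 0.1001] len 0.0221/0.022 ang -0.0558
0.01 bladeaxis mid [0.5633 0.0472] len 0.1057/0.1 ang 1.5193
0.02 board mid [0.5671 0.0547] len 0.1890/0.18 ang -0.0615
0.02 rod mid [0.5696 0.0969] len 0.0872/0.08 ang -0.0519
0.02 top mid [0.5716 0.1343] len 0.1479/0.14 ang -0.0499
0.02 bladewidth tip mid [0.5664 0.1036] len 0.0233/0.022 ang -0.0558
0.02 bladeaxis mid [0.5634 0.0478] len 0.1114/0.1 ang 1.5193
```

play_rows(plan=[{"x": 0.3,"y": 0,"z": -3,"wx": 0,"wy": 0,"wz": 0,"claw": 0},{"x": 0,"y": 0,"z": -3,"wx": 0,"wy": 0,"wz": 0,"claw": 0},{"x": 0,"y": 0,"z": -2,"wx": 0,"wy": 0,"wz": 0,"claw": 0},{"x": 0,"y": 0,"z": -0.8,"wx": 0,"wy": 0,"wz": 0,"claw": 0},{"x": 0,"y": 0,"z": 0,"wx": 0,"wy": 0,"wz": 0,"claw": 0},{"x": 0,"y": 0,"z": 0,"wx": 0,"wy": 0,"wz": 0,"claw": 0}])

```text
t: 8.8
ee_pos: [0.563, -0.0336, 0.0723]
orientation: [3.14, 0.0, 1.515]
contact_force: [-0.3, 0.1, -1.8]
width: 0.0237
gripper_force: 45.0
```

play_rows(plan=[{"x": 0,"y": 0,"z": -0.4,"wx": 0,"wy": 0,"wz": 0,"claw": 0},{"x": 0,"y": 0,"z": 0,"wx": 0,"wy": 0,"wz": 0,"claw": 0},{"x": 0,"y": 0,"z": 0,"wx": 0,"wy": 0,"wz": 0,"claw": 0}])

```text
t: 9.1
ee_pos: [0.5625, -0.0332, 0.0677]
orientation: [3.141, 0.0, 1.516]
contact_force: [-0.5, -0.4, -2.4]
width: 0.0233
gripper_force: 45.0
```

play_rows(plan=[{"x": 0,"y": 0,"z": -0.2,"wx": 0,"wy": 0,"wz": 0,"claw": 0},{"x": 0,"y": 0,"z": 0,"wx": 0,"wy": 0,"wz": 0,"claw": 0},{"x": 0,"y": 0,"z": 0,"wx": 0,"wy": 0,"wz": 0,"claw": 0}])

```text
t: 9.4
ee_pos: [0.5621, -0.0331, 0.065]
orientation: [-3.141, -0.0, 1.516]
contact_force: [-0.5, -0.6, -2.4]
width: 0.0235
gripper_force: 45.0
```

play_rows(plan=[{"x": 0,"y": 0,"z": -0.1,"wx": 0,"wy": 0,"wz": 0,"claw": 0},{"x": 0,"y": 0,"z": 0,"wx": 0,"wy": 0,"wz": 0,"claw": 0},{"x": 0,"y": 0,"z": 0,"wx": 0,"wy": 0,"wz": 0,"claw": 0}])

```text
t: 9.7
ee_pos: [0.5622, -0.0332, 0.0641]
orientation: [3.141, -0.0, 1.516]
contact_force: [0.7, 0.2, -2.0]
width: 0.0236
gripper_force: 45.0
```

play_rows(plan=[{"x": 0,"y": 0,"z": -0.1,"wx": 0,"wy": 0,"wz": 0,"claw": 0},{"x": 0,"y": 0,"z": 0,"wx": 0,"wy": 0,"wz": 0,"claw": 0},{"x": 0,"y": 0,"z": 0,"wx": 0,"wy": 0,"wz": 0,"claw": 0}])

```text
t: 10.0
ee_pos: [0.5623, -0.0332, 0.0632]
orientation: [3.141, 0.0, 1.516]
contact_force: [-0.5, -0.4, -0.3]
width: 0.0234
gripper_force: 45.0
```

The bar touched the rod at reported z ≈ 0.0635. I'll raise it 2.5 mm and insert.

play_rows(plan=[{"x": 0,"y": 0,"z": 0.25,"wx": 0,"wy": 0,"wz": 0,"claw": 0},{"x": 0.05,"y": 1,"z": 0,"wx": 0,"wy": 0,"wz": 0,"claw": 0},{"x": 0.05,"y": 1,"z": 0,"wx": 0,"wy": 0,"wz": 0,"claw": 0},{"x": 0.05,"y": 0.8,"z": 0,"wx": 0,"wy": 0,"wz": 0,"claw": 0},{"x": 0.05,"y": 0.6,"z": 0,"wx": 0,"wy": 0,"wz": 0,"claw": 0},{"x": 0,"y": 0.3,"z": 0,"wx": 0,"wy": 0,"wz": 0,"claw": 0},{"x": 0,"y": 0,"z": 0,"wx": 0,"wy": 0,"wz": 0,"claw": 0}])

```text
t: 10.7
ee_pos: [0.5641, 0.0044, 0.0655]
orientation: [-3.141, 0.0, 1.517]
contact_force: [-0.2, -0.3, -1.4]
width: 0.0235
gripper_force: 45.0
```

play_rows(plan=[{"x": 0.05,"y": 0.6,"z": 0,"wx": 0,"wy": 0,"wz": 0,"claw": 0},{"x": 0,"y": 0.5,"z": 0,"wx": 0,"wy": 0,"wz": 0,"claw": 0},{"x": 0,"y": 0,"z": 0,"wx": 0,"wy": 0,"wz": 0,"claw": 0},{"x": 0,"y": 0,"z": 0,"wx": 0,"wy": 0,"wz": 0,"claw": 0}])

```text
t: 11.1
ee_pos: [0.5647, 0.0149, 0.0655]
orientation: [-3.142, 0.0, 1.516]
contact_force: [-0.6, 0.3, -1.5]
width: 0.0234
gripper_force: 45.0
```

play_rows(newtons=60, plan=[{"x": 0,"y": 0,"z": -0.2,"wx": 0,"wy": 0,"wz": 0,"claw": 0},{"x": 0,"y": 0.02,"z": -0.39,"wx": 0.05,"wy": -0.003,"wz": 0,"claw": 0},{"x": 0,"y": 0.04,"z": -0.39,"wx": 0.05,"wy": -0.003,"wz": 0,"claw": 0},{"x": 0,"y": 0.05,"z": -0.38,"wx": 0.05,"wy": -0.003,"wz": 0,"claw": 0},{"x": 0,"y": 0,"z": 0,"wx": 0,"wy": 0,"wz": 0,"claw": 0},{"x": 0,"y": 0,"z": 0,"wx": 0,"wy": 0,"wz": 0,"claw": 0}])

```text
t: 11.7
ee_pos: [0.5654, 0.0165, 0.0539]
orientation: [3.14, -0.152, 1.516]
contact_force: [-3.8, 5.2, 7.3]
width: 0.0231
gripper_force: 60.0
```

play_rows(plan=[{"x": 0,"y": 0.1,"z": -0.37,"wx": 0.05,"wy": -0.003,"wz": 0,"claw": 0},{"x": 0,"y": 0.1,"z": -0.37,"wx": 0.05,"wy": -0.003,"wz": 0,"claw": 0},{"x": 0,"y": 0.1,"z": -0.36,"wx": 0.05,"wy": -0.003,"wz": 0,"claw": 0},{"x": 0,"y": 0.1,"z": -0.35,"wx": 0.05,"wy": -0.003,"wz": 0,"claw": 0},{"x": 0,"y": 0,"z": 0,"wx": 0,"wy": 0,"wz": 0,"claw": 0},{"x": 0,"y": 0,"z": 0,"wx": 0,"wy": 0,"wz": 0,"claw": 0}])

```text
t: 12.3
ee_pos: [0.5663, 0.0201, 0.0404]
orientation: [3.137, -0.353, 1.518]
contact_force: [-1.7, 1.7, 9.4]
width: 0.0231
gripper_force: 60.0
```

```bash
python3 - <<'E'
from h import *
a=cv2.imread("pics/side0.png"); s=snapshot("side"); c=snapshot("scene"); b=cv2.imread("pics/scene0.png")
A=lambda i: cv2.resize(i[130:230,240:320],(320,400),interpolation=cv2.INTER_CUBIC)
# lift estimate by patch matching on top face (side and scene views)
cv2.imwrite("pics/lift_side.png",s); cv2.imwrite("pics/lift_scene.png",c)
p0=np.array([.575,.19,.116])
for n,i0,i1 in (("side",a,s),("scene",b,c)):
    u=proj(n,p0); du=(proj(n,p0+[0,0,.01])-u)
    x,y=np.round(u).astype(int); h=16
    g0=cv2.cvtColor(i0,cv2.COLOR_BGR2GRAY).astype(np.float32); g1=cv2.cvtColor(i1,cv2.COLOR_BGR2GRAY).astype(np.float32)
    k0=cv2.getRectSubPix(g0,(45,45),tuple(map(float,u))); 
    best=[]
    for l in np.arange(-4,22,1):
        k1=cv2.getRectSubPix(g1,(45,45),tuple(map(float,u+du*l/10)))
        best.append((round(float(cv2.matchTemplate(k0,k1,cv2.TM_CCOEFF_NORMED)[0,0]),3),int(l)))
    print(n,u,du,sorted(best)[-4:])
E
```

```text
side [278.45370834 164.47382414] [-0.0224484  -2.17845294] [(0.194, -1), (0.194, 0), (0.196, -3), (0.2, -4)]
scene [318.35267157 228.23725359] [ 0.13707915 -2.44084689] [(0.696, 7), (0.698, 10), (0.699, 8), (0.701, 11)]
```

play_rows(plan=[{"x": 0,"y": 0.05,"z": -0.2,"wx": 0.01,"wy": 0,"wz": 0,"claw": 0},{"x": 0,"y": 0.05,"z": -0.15,"wx": 0.01,"wy": 0,"wz": 0,"claw": 0},{"x": 0,"y": 0,"z": 0,"wx": 0,"wy": 0,"wz": 0,"claw": 0},{"x": 0,"y": 0,"z": 0,"wx": 0,"wy": 0,"wz": 0,"claw": 0}])

```text
t: 12.8
ee_pos: [0.5667, 0.0207, 0.0381]
orientation: [3.137, -0.372, 1.519]
contact_force: [-4.5, 0.4, 15.0]
width: 0.0234
gripper_force: 60.1
```

```bash
python3 - <<'E'
from h import *
b=cv2.imread("pics/scene0.png"); c=snapshot("scene"); c2=snapshot("scene")
a=cv2.imread("pics/side0.png"); s=snapshot("side"); cv2.imwrite("pics/lv_scene.png",c); cv2.imwrite("pics/lv_side.png",s)
for n,i0,i1,w in (("scene",b,c,44),):
    u=proj(n,np.array([.575,.19,.116])); x,y=map(int,u)
    T=lambda i:cv2.cvtColor(i,cv2.COLOR_BGR2GRAY).astype(np.float32)
    # yellow dowel dots on the top face
    for i in (i0,i1):
        r=i[y-25:y+25,x-40:x+40]; hsv=cv2.cvtColor(r,cv2.COLOR_BGR2HSV)
        m=cv2.inRange(hsv,(18,80,120),(35,255,255)); k,_,st,ce=cv2.connectedComponentsWithStats(m)
        print([(tuple(np.round(ce[j]+[x-40,y-25],1)),int(st[j,4])) for j in range(1,k)])
E
```

```text
[((np.float64(308.0), np.float64(219.0)), 1), ((np.float64(341.3), np.float64(227.5)), 13), ((np.float64(297.0), np.float64(227.0)), 1), ((np.float64(283.0), np.float64(247.6)), 109), ((np.float64(323.1), np.float64(242.1)), 14)]
[((np.float64(341.6), np.float64(224.9)), 11), ((np.float64(323.3), np.float64(239.1)), 9), ((np.float64(281.7), np.float64(247.1)), 90), ((np.float64(289.5), np.float64(252.0)), 2)]
```

The dowel marks on the top half moved up 2.6–3.0 px at 2.44 px/cm, so it is raised about 11.5 mm. Now I'll ease the bar back, keeping a slight tilt, and withdraw it.

play_rows(plan=[{"x": 0,"y": -0.06,"z": 0.45,"wx": -0.045,"wy": 0.003,"wz": 0,"claw": 0},{"x": 0,"y": -0.06,"z": 0.45,"wx": -0.045,"wy": 0.003,"wz": 0,"claw": 0},{"x": 0,"y": -0.06,"z": 0.45,"wx": -0.045,"wy": 0.003,"wz": 0,"claw": 0},{"x": 0,"y": -0.06,"z": 0.48,"wx": -0.045,"wy": 0.003,"wz": 0,"claw": 0},{"x": 0,"y": -0.06,"z": 0.5,"wx": -0.045,"wy": 0.003,"wz": 0,"claw": 0},{"x": 0,"y": -0.06,"z": 0.5,"wx": -0.045,"wy": 0.003,"wz": 0,"claw": 0},{"x": 0,"y": 0,"z": 0,"wx": 0,"wy": 0,"wz": 0,"claw": 0},{"x": 0,"y": 0,"z": 0,"wx": 0,"wy": 0,"wz": 0,"claw": 0}])

```text
t: 13.75
ee_pos: [0.5647, 0.0174, 0.0621]
orientation: [-3.139, -0.101, 1.515]
contact_force: [-0.2, -0.3, -1.7]
width: 0.0235
gripper_force: 60.0
```

play_rows(plan=[{"x": -0.05,"y": -1,"z": 0,"wx": 0,"wy": 0,"wz": 0,"claw": 0},{"x": -0.05,"y": -1,"z": 0,"wx": 0,"wy": 0,"wz": 0,"claw": 0},{"x": -0.1,"y": -1.5,"z": 0,"wx": 0,"wy": 0,"wz": 0,"claw": 0},{"x": -0.1,"y": -1.5,"z": 0,"wx": 0,"wy": 0,"wz": 0,"claw": 0},{"x": -0.1,"y": -2,"z": 0,"wx": 0,"wy": 0,"wz": 0,"claw": 0},{"x": -0.1,"y": -3,"z": 0,"wx": 0,"wy": 0,"wz": 0,"claw": 0},{"x": 0,"y": -3,"z": 1.5,"wx": -0.02,"wy": 0,"wz": 0,"claw": 0},{"x": -1.5,"y": -3,"z": 1.5,"wx": -0.02,"wy": 0,"wz": 0.02,"claw": 0},{"x": -1.5,"y": -3,"z": 0,"wx": -0.02,"wy": 0,"wz": 0.02,"claw": 0},{"x": -2,"y": -3,"z": 0,"wx": -0.02,"wy": 0,"wz": 0.03,"claw": 0},{"x": -2,"y": -3,"z": 0,"wx": -0.02,"wy": 0,"wz": 0.02,"claw": 0},{"x": -2,"y": -3,"z": 0,"wx": 0,"wy": 0,"wz": 0,"claw": 0},{"x": -2,"y": -3,"z": 0,"wx": 0,"wy": 0,"wz": 0,"claw": 0},{"x": -1.4,"y": -2,"z": 0,"wx": 0,"wy": 0,"wz": 0,"claw": 0},{"x": 0,"y": 0,"z": 0,"wx": 0,"wy": 0,"wz": 0,"claw": 0},{"x": 0,"y": 0,"z": 0,"wx": 0,"wy": 0,"wz": 0,"claw": 0}])

```text
t: 15.35
ee_pos: [0.435, -0.3136, 0.0922]
orientation: [-3.141, -0.001, 1.603]
contact_force: [-0.1, 0.3, -2.5]
width: 0.0232
gripper_force: 60.0
```

```bash
python3 - <<'E'
from h import *
np.set_printoptions(precision=4,suppress=True)
snapshot("wrist"); o=get_obs(); im=snapshot("wrist"); print(o["t"],o["ee_pos"],o["orientation"],Ro.from_euler("xyz",o["orientation"]).as_matrix(),o["width"]); np.save("o8.npy",o,allow_pickle=True)
cv2.imwrite("pics/w8raw.png",im)
# silver blade mask: row extent
for f in ("pics/w6raw.png","pics/w8raw.png"):
    r=cv2.imread(f)[:,262:290]; hsv=cv2.cvtColor(r,cv2.COLOR_BGR2HSV)
    m=((hsv[...,1]<60)&(hsv[...,2]>90)).sum(1); rows=np.where(m>14)[0]; print(f,rows.min() if len(rows) else None,rows[rows<260].max() if len(rows) else None)
    for y in rows[::40]:
        h=cv2.cvtColor(cv2.imread(f)[y:y+1,230:320],cv2.COLOR_BGR2HSV)[0]; c=np.where((h[:,1]<60)&(h[:,2]>90))[0]; print(y,c.min()+230,c.max()+230)
E
```

```text
15.4 [ 0.4354 -0.3129  0.0922] [-3.1414 -0.0006  1.6041] [[-0.0333  0.9994 -0.0002]
 [ 0.9994  0.0333  0.0006]
 [ 0.0006 -0.0002 -1.    ]] 0.023460721860422005
pics/w6raw.png 18 196
18 230 307
58 231 319
98 256 294
138 256 294
178 256 294
pics/w8raw.png 21 197
21 255 292
61 254 293
101 255 293
141 255 293
181 256 293
```

play_rows(plan=[{"x": 0,"y": 0,"z": -3,"wx": 0.03,"wy": 0,"wz": 0,"claw": 0},{"x": 0,"y": 0,"z": -3,"wx": 0,"wy": 0,"wz": 0,"claw": 0},{"x": 0,"y": 0,"z": -2,"wx": 0,"wy": 0,"wz": 0,"claw": 0},{"x": 0,"y": 0,"z": -0.8,"wx": 0,"wy": 0,"wz": 0,"claw": 0},{"x": 0,"y": 0,"z": 0,"wx": 0,"wy": 0,"wz": 0,"claw": 0},{"x": 0,"y": 0,"z": 0,"wx": 0,"wy": 0,"wz": 0,"claw": 0}])

```text
t: 16.05
ee_pos: [0.4367, -0.3129, 0.0053]
orientation: [3.14, -0.029, 1.606]
contact_force: [0.6, -0.2, -2.6]
width: 0.023
gripper_force: 60.0
```

play_rows(plan=[{"x": 0,"y": 0,"z": -0.2,"wx": 0,"wy": 0,"wz": 0,"claw": 0},{"x": 0,"y": 0,"z": 0,"wx": 0,"wy": 0,"wz": 0,"claw": 0},{"x": 0,"y": 0,"z": 0,"wx": 0,"wy": 0,"wz": 0,"claw": 0}])

```text
t: 16.35
ee_pos: [0.4361, -0.313, 0.003]
orientation: [3.14, -0.029, 1.605]
contact_force: [0.3, 1.0, -1.8]
width: 0.0232
gripper_force: 60.0
```

play_rows(plan=[{"x": 0,"y": 0,"z": -0.2,"wx": 0,"wy": 0,"wz": 0,"claw": 0},{"x": 0,"y": 0,"z": 0,"wx": 0,"wy": 0,"wz": 0,"claw": 0},{"x": 0,"y": 0,"z": 0,"wx": 0,"wy": 0,"wz": 0,"claw": 0}])

```text
t: 16.65
ee_pos: [0.4355, -0.3126, 0.0002]
orientation: [3.141, -0.03, 1.605]
contact_force: [0.5, 0.0, -1.8]
width: 0.0232
gripper_force: 60.0
```

play_rows(plan=[{"x": 0,"y": 0,"z": -0.1,"wx": 0,"wy": 0,"wz": 0,"claw": 0},{"x": 0,"y": 0,"z": 0,"wx": 0,"wy": 0,"wz": 0,"claw": 0},{"x": 0,"y": 0,"z": 0,"wx": 0,"wy": 0,"wz": 0,"claw": 0}])

```text
t: 16.95
ee_pos: [0.4357, -0.3127, -0.0007]
orientation: [3.141, -0.03, 1.605]
contact_force: [0.2, -0.8, -0.9]
width: 0.023
gripper_force: 60.0
```

Contact is starting. I'll release, rise straight up, and retreat.

play_rows(plan=[{"x": 0,"y": 0,"z": 0,"wx": 0,"wy": 0,"wz": 0,"claw": 0.4},{"x": 0,"y": 0,"z": 0,"wx": 0,"wy": 0,"wz": 0,"claw": 0.6},{"x": 0,"y": 0,"z": 0,"wx": 0,"wy": 0,"wz": 0,"claw": 0.6},{"x": 0,"y": 0,"z": 0,"wx": 0,"wy": 0,"wz": 0,"claw": 0.6},{"x": 0,"y": 0,"z": 1,"wx": 0,"wy": 0,"wz": 0,"claw": 0.6},{"x": 0,"y": 0,"z": 3,"wx": 0,"wy": 0,"wz": 0,"claw": 0.6},{"x": 0,"y": 0,"z": 4,"wx": 0,"wy": 0,"wz": 0,"claw": 0.6},{"x": 0,"y": 0,"z": 4,"wx": 0,"wy": 0,"wz": 0,"claw": 0.6},{"x": 0,"y": -2,"z": 4,"wx": 0,"wy": 0,"wz": 0,"claw": 0.6},{"x": 0,"y": -2,"z": 4,"wx": 0,"wy": 0,"wz": 0,"claw": 0.6},{"x": 0,"y": 0,"z": 0,"wx": 0,"wy": 0,"wz": 0,"claw": 0.6},{"x": 0,"y": 0,"z": 0,"wx": 0,"wy": 0,"wz": 0,"claw": 0.6}])

```text
t: 18.15
ee_pos: [0.4362, -0.3536, 0.2014]
orientation: [3.138, -0.028, 1.604]
contact_force: [0.3, 0.5, -0.8]
width: 0.057
gripper_force: 0.0
```

```bash
python3 - <<'E'
from h import *
snapshot("wrist"); o=get_obs(); w=snapshot("wrist"); s=snapshot("side"); print(o["t"],o["ee_pos"],o["width"])
i=snapshot("scene"); x,y=279,205
r=i[200:256,276:366]; m=cv2.inRange(cv2.cvtColor(r,cv2.COLOR_BGR2HSV),(18,80,120),(35,255,255)); k,_,st,ce=cv2.connectedComponentsWithStats(m)
print([(np.round(ce[j]+[276,200],1),int(st[j,4])) for j in range(1,k)])
cv2.imwrite("pics/end.png",np.hstack([cv2.resize(w,(400,300)),cv2.resize(s,(400,300),interpolation=cv2.INTER_AREA)]))
E
```

```text
18.2 [ 0.43545484 -0.35245761  0.19934157] 0.05698679645179363
[(array([334., 210.]), 1), (array([341.8, 224.6]), 8), (array([323.4, 239.2]), 14), (array([282.9, 248.8]), 153), (array([357., 254.]), 1)]
```

View pics/end.png

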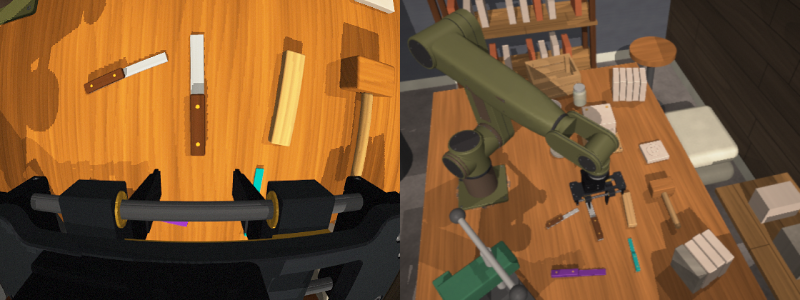

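The bar lies flat with its scales up, handle end at (197,155) in the wrist view, and the neighbouring things look undisturbed. The marks on the top half are still raised, at (341.8,224.6) and (323.4,239.2). I'll hand in.

```bash
python3 -c "
from bench import *
print(finish_job())"
```

```text
the job is handed in; nothing more can be done
None
```

The job is handed in: the top half is up by about 11–12 mm (estimated from the camera pictures) and stays there, and the pry bar lies flat on the bench with its wooden scales up, well clear of the board, after about 18 s of the 72 s allowed.

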